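# Sort the parts of a stripped-down housing

## Task

Put the parts of the stripped-down housing away: the two domed end covers nested, hollow side up, in the round nest with the large cover at the bottom and the small one cupped inside it; the flat steel lock ring down over the post onto its base; and the two black sleeves upright in the two-bay tray, one in each bay (either way round). Leave the white cup of screws where it stands.

Things in the scene. Friction and masses are not known exactly. Their poses are not given: they have to be found in the camera images.
- large_cover: Large aluminium domed end cover, loose, standing hollow side up (like a bowl) on the flat foot of its dome. Rim outer diameter 66 mm, height 34 mm; the top 10 mm of the outside is a straight cylindrical lip to grip across; wall 2.5 mm; flat foot 28 mm across; the inner floor is 14 mm above the underside. Origin: centre of the underside, z up. 0.12 to 0.22 kg.
- small_cover: Small aluminium domed end cover, loose, hollow side up; narrower and taller than the large one. Rim diameter 54 mm, height 40 mm; top 14 mm of the outside is a straight lip to grip across; wall 2.5 mm; flat foot 22 mm across. Inside the large cover its foot rests on that one's inner floor, about 7 mm play, its rim 20 mm above the large rim. Origin: centre of the underside, z up. 0.09-0.16 kg.
- lock_ring: Flat dark-steel lock ring, loose, lying flat. Outer diameter 56 mm, hole 32 mm, 14 mm thick. Origin: centre of the underside, z along its axis, up. 0.09 to 0.16 kg.
- long_sleeve: Longer black plastic sleeve (tube), loose, standing upright. Outer diameter 38 mm, bore 26 mm, 56 mm tall. Origin: centre of the underside, z along its axis, up.
- short_sleeve: Shorter black plastic sleeve (tube), loose, standing upright. Outer diameter 38 mm, bore 26 mm, 34 mm tall. Origin: centre of the underside, z along its axis, up.
- cover_nest: Round nest, fixed: grey plastic plate 90 x 90 mm, 8 mm thick, with a raised circular rim on it, outer diameter 72 mm, inner 60 mm, top 18 mm above the table. The large cover's foot stands on the plate (8 mm above the table) inside the rim, with about 6 mm sideways play. Origin: centre of the underside, z up.
- ring_post: Post for the ring, fixed: a flat round aluminium base of diameter 80 mm, 10 mm high, with an upright round-topped steel post of diameter 12 mm in its middle, its top 48 mm above the table. Origin: centre of the underside, z up along the post.
- sleeve_tray: Two-bay tray, fixed: grey plastic, 74 mm (its x) by 144 mm (its y) outside, walls 4 mm thick and 22 mm high, floor 4 mm thick, a divider 4 mm thick across the middle (at y = 0). The bays, each 66 x 66 mm inside, are centred at y = +35 and -35 mm in the tray's frame. Origin: centre of the underside, z up.
- screw_cup: Shallow white plastic cup of small screws, loose, rim diameter 60 mm, 24 mm high, standing among the parts. It is to be left alone. Origin: centre of the underside, z up.

How it is judged (in metres and radians):
At the end, for the whole second after the job is handed in: Large cover upright on the nest's plate within 12 mm of centre; small cover upright on its inner floor within 13 mm of centre; lock ring flat on the post's base, around the post (13 mm); sleeves upright on the tray floor, one per bay; all released and at rest (horizontal distance between large_cover and cover_nest below 0.012 m and z of large_cover in the frame of cover_nest below 0.013 m and angle between each of large_cover, lock_ring's own z axis and vertical below 0.12 rad and horizontal distance between small_cover and large_cover below 0.013 m and z of small_cover in the frame of large_cover between 0.008 and 0.019 m and angle between each of small_cover, long_sleeve, short_sleeve's own z axis and vertical below 0.15 rad and horizontal distance between lock_ring and ring_post below 0.013 m and z of lock_ring in the frame of ring_post below 0.015 m and x of long_sleeve in the frame of sleeve_tray between -0.025 and 0.025 m and z of each of long_sleeve, short_sleeve in the frame of sleeve_tray below 0.01 m and x of short_sleeve in the frame of sleeve_tray between -0.025 and 0.025 m and ((y of long_sleeve in the frame of sleeve_tray between 0.012 and 0.062 m and y of short_sleeve in the frame of sleeve_tray between -0.062 and -0.012 m) or (y of long_sleeve in the frame of sleeve_tray between -0.062 and -0.012 m and y of short_sleeve in the frame of sleeve_tray between 0.012 and 0.062 m)) and linear speed of each of large_cover, small_cover, lock_ring, long_sleeve, short_sleeve below 0.03 m/s); the robot touches nothing.
It fails at once if the cup of screws is pushed more than 25 mm from its place or tipped (distance of screw_cup from where it was at the start of the episode above 0.025 m or angle between screw_cup's own z axis and vertical above 0.4 rad).
It also fails if it takes over 115 s, if anything falls off the work surface, if the arm or the gripper's body presses on something with over 40 N, if the wrist force passes 120 N, or if a joint passes its speed limit or range.

## Robot

A 7-joint arm with a two-finger parallel gripper is mounted at the origin on the work surface. World frame = base frame: x ahead of the robot, y to its left, z up, the work surface at z = 0. Lengths are in mm, angles in rad, forces in N, time in s.
With the tool pointing down it reaches from about 350 to 900 mm from the base axis. Payload 19.9 kg.
Tool frame: the origin (TCP) lies on the centre line of the jaws, within the pads' length; the fingertips stand arm.tcp_to_tips ahead of it and the grasp point (between the pads) lies 6 mm ahead of it (arm.tcp_to_tips is the distance from the TCP to the fingertips, in mm); z points along the fingers, y is the line along which they close (so a half turn about z gives the same grasp; the last joint's range is limited). The gripper opens to 85 mm and grips with 20 to 120 N. Pads are 22 mm wide; open, the fingers measure 114 mm over their backs; the gripper's body (76 mm by 85 mm) begins 54 mm behind the grasp point. The pads swing forward as they close: fully open they stand 13 mm farther back than shut.
Start: joints at [1.23, 0.417, -0.01, 1.614, 0.005, 1.111, -0.053], TCP at [183.98, -597.29, 256.26] pointing down, gripper open.
Joint ranges: [-2.81, 2.81], [-0.39, 2.02], [-1.27, 1.25], [0.06, 2.57], [-1.19, 4.33], [0.19, 2], [-2.82, 2.82]. Speed limits (rad/s): [1.89, 1.89, 2.39, 2.39, 3.01, 3.01, 3.01].

## Interface

Orientations are given as a rotation vector (axis times angle).
In Python, from cell import arm gives the robot as it stands.
- The arm moves only by the shell command python3 inch.py [OPENING] [FORCE], which reads ROWS from standard input. ROWS is 1 to 8 rows, parted by a bar, with the numbers parted by commas; each row has 6 numbers: dx, dy, dz in units of 50 mm, then a rotation vector rx, ry, rz in units of 0.2 rad; each row is the pose to reach, as a shift and turn from the pose commanded when the command began, along the tool's axes at that moment; what a row does not reach only later rows make up. A row lasts 1/12 s, in which the tool goes at most 41.7 mm and 0.125 rad, less where a joint would pass 70% of its speed; a pose out of reach is approached as far as the arm can. OPENING is the opening from 0.0 (shut) to 1.0 (fully open), set as the command begins (- or left out keeps the last). The fingers move at their own pace and stop on an object; FORCE is the grip in N (left out, the last holds). Time passes only in rows, so rows that do not move let the fingers close. It prints the time, the measured TCP pose, the force, the opening and the grip force at its end. Input that does not fit is refused with a message, and nothing moves.
- arm.state(): the state, without advancing time (a new reading comes with each control period).
- arm.grab_frame(name): name is "scene" or "side" or "wrist"; returns a dict with "image" (384x512x3 uint8, red, green, blue), "vfov" (degrees; the focal length in pixels is half the picture's height over the tangent of half this angle, whatever the lens; pixels are square), "cx", "cy" (the principal point, pixels), "k1" (the pictures are not rectified: a ray, as slopes to the right and down, at radius r is drawn at 1 + k1 r^2 times it, then the intrinsics apply), "R" (3x3) and "t" (3): a world point X has camera coordinates R X + t. Camera axes: x right, y down, z forward; pixel columns grow to the right and rows downward; lengths in mm; the calibration is good to about 2 mm. A picture is of the moment at which its call begins. There is no depth.
- arm.finish_job(): hands the job in; it is judged then, once.
The state is a dict: "time_s": time; "joints": joint angles; "dq": joint speeds; "effort": joint torques, N m; "tool_pos": TCP position; "tcp_rot": TCP orientation; "ft_force": force on the tool from outside, world axes, zero at the start; "ft_torque": the same for the moment, N m; "opening": opening from 0.0 (shut) to 1.0 (fully open); "grasp_force": force on a finger pad.
Only numpy, scipy, OpenCV 4.12 (cv2) and the standard library are available. Lean on these libraries where they do the work, as an engineer would, in place of code of your own. Each camera call takes 0.05 s, during which the arm holds its last target. There are 200 camera calls.

## Working session

There is one attempt and no reset: what is moved stays moved. The work goes in short steps, Python scripts to look and compute and a shell command to move; the robot and the scene stay as the last step left them, time stands still between calls to the robot, and variables do not carry over. Pictures are saved under pics/ and viewed, at most 14 in all, crops included, and the job is handed in when it is done.

```bash
ls; mkdir -p pics
python3 - <<'E'
from cell import arm
import cv2
s=arm.state();print(s['tool_pos'],s['tcp_rot'],s['opening'],arm.tcp_to_tips)
for n in ['scene','side']:
    f=arm.grab_frame(n);cv2.imwrite(f'pics/{n}0.png',f['image'][:,:,::-1]);print(n,f['vfov'],f['cx'],f['cy'],f['k1'],f['R'],f['t'])
E
```

```text
cell.py
inch.py
pics
[ 183.88115414 -597.0160671   255.65143343] [-3.10540408e+00 -4.67388699e-01  3.68343202e-04] 1.0035634597178487 25.0
scene 49.35027828040546 251.82549501744336 187.25070011325911 -0.06274943948252719 [[ 0.81176378  0.58398403  0.00149163]
 [ 0.35604156 -0.49288578 -0.79391311]
 [-0.46289737  0.64500098 -0.6080294 ]] [-440.14812422 -167.86972136 1280.80040256]
side 52.05595218505704 255.70979783257934 187.87791018938856 -0.019585615706678168 [[-0.95610025 -0.29222495 -0.02183786]
 [-0.15210377  0.55858556 -0.81538127]
 [ 0.25047306 -0.77626461 -0.57851231]] [501.44234136 121.29233178 965.39919919]
```
View pics/scene0.png

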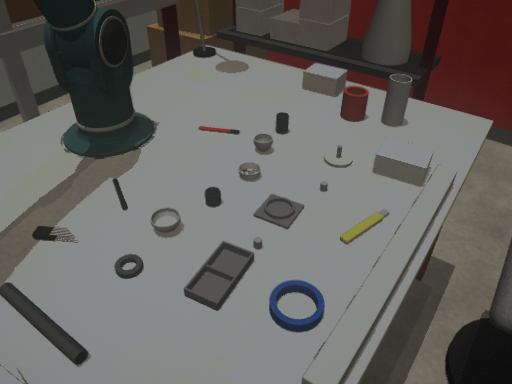

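View pics/side0.png

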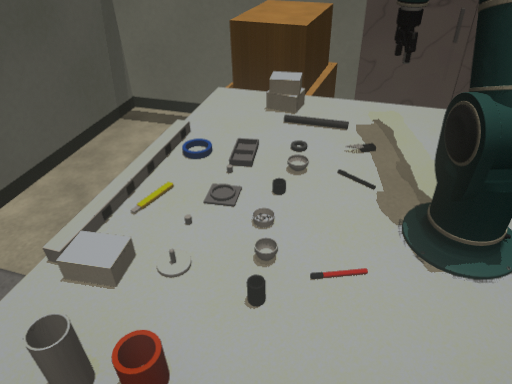

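The scene view shows the large cover at (166,220), the small cover at (263,142), the screw cup at (249,171), the sleeves at (282,123) and (213,197), the ring at (129,265), the nest at (279,210), the post at (339,156) and the tray at (220,273). The side view shows the same parts, so I'll enlarge both.

Run:
```python
import cv2
def crop(n,x,y,w,h,o,k):
    i=cv2.imread(n)[y:y+h,x:x+w];i=cv2.resize(i,None,fx=k,fy=k,interpolation=cv2.INTER_CUBIC)
    for a in range((-x)%20,w,20):
        cv2.putText(i,str(x+a),(int(a*k),9),0,.33,(0,255,255),1);i[10:16,int((a+.5)*k)]=(0,255,255)
    for a in range((-y)%20,h,20):
        cv2.putText(i,str(y+a),(0,int(a*k)+5),0,.33,(0,255,255),1);i[int((a+.5)*k),24:32]=(0,255,255)
    cv2.imwrite(o,i)
crop('pics/scene0.png',105,105,260,200,'pics/s1.png',3)
crop('pics/side0.png',140,130,185,190,'pics/d1.png',3.15)
```

View pics/s1.png

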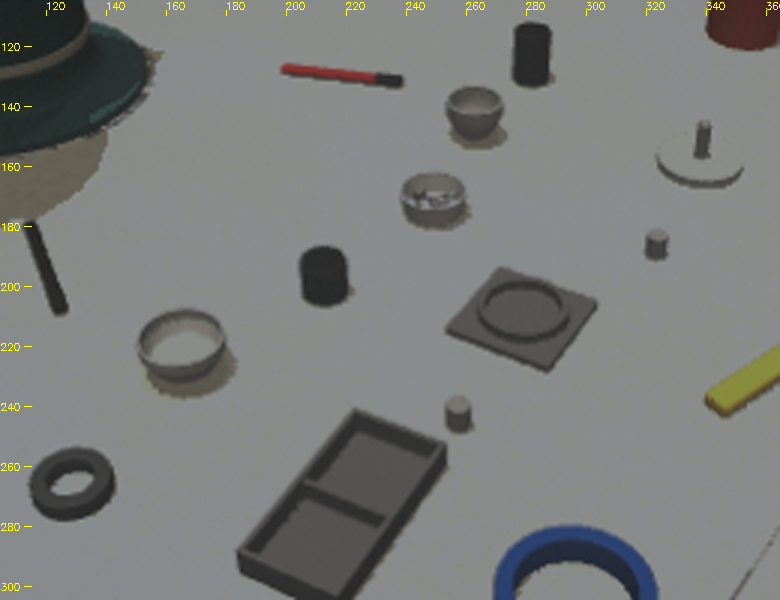

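View pics/d1.png

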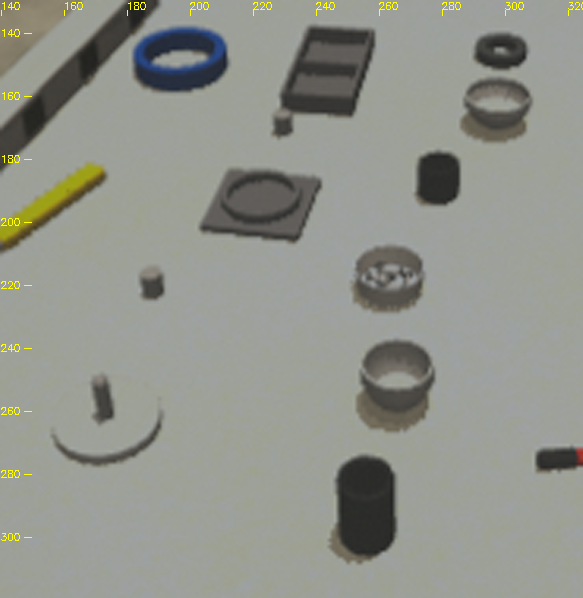

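Enlarged, both views give clean outlines. I'll fit each part's x, y to the outline extents, using both views.

```bash
cat > loc.py <<'E'
import numpy as np
from scipy.optimize import least_squares
from cell import arm
def proj(f,X):
    c=np.asarray(X)@np.array(f['R']).T+f['t'];s=c[:,:2]/c[:,2:];r2=(s**2).sum(1,keepdims=True)
    F=192/np.tan(np.radians(f['vfov']/2));return s*(1+f['k1']*r2)*F+[f['cx'],f['cy']]
th=np.linspace(0,2*np.pi,73)
def circ(d,z): return np.c_[d/2*np.cos(th),d/2*np.sin(th),0*th+z]
def box(f,M,p):
    q=proj(f,M+[p[0],p[1],0]);a,b=q.min(0),q.max(0);return np.array([a[0],b[0],a[1],b[1]])
E
cat > fit.py <<'E'
from loc import *
S=arm.grab_frame('scene');D=arm.grab_frame('side');N=np.nan
def px(b,k,x,y): return np.array([x+b[0]/k,x+b[1]/k,y+b[2]/k,y+b[3]/k])-.5
cyl=lambda d,h:np.r_[circ(d,0),circ(d,h)]
O=dict(large=(np.r_[circ(66,34),circ(66,24)],(138,226,309,N),(464,531,78,N)),
small=(np.r_[circ(54,40),circ(54,26),circ(22,0)],(446,504,87,N),(361,434,340,N)),
cup=(np.r_[circ(60,24)],(401,467,173,N),(355,424,246,N)),
long=(cyl(38,56),(513,551,22,87),(337,396,456,556)),
short=(cyl(38,34),(300,348,246,306),(417,460,151,204)),
ring=(cyl(56,14),(30,115,447,520),(474,527,33,69)),
nestrim=(circ(72,18),(477,570,279,N),(221,301,N,N)),
base=(cyl(80,10),(656,743,N,187),(52,162,N,465)),
post=(np.r_[circ(8,46),[[0,0,48]]],(697,711,121,N),(93,108,375,N)))
for n,(M,a,b) in O.items():
    a=px(a,3,105,105);b=px(b,3.15,140,130)
    def r(p):
        v=np.r_[box(S,M,p)-a,box(D,M,p)-b];return v[~np.isnan(v)]
    s=least_squares(r,[500,0]);print(n,s.x.round(1),r(s.x).round(1))
def quad(w,l,z): return np.array([[w,l,z],[w,-l,z],[-w,-l,z],[-w,l,z]])
def fitq(n,M,a,b,p0):
    a=np.array(a)/3+104.5;b=np.array(b)/3.15+[139.5,129.5]
    def r(p):
        c,s=np.cos(p[2]),np.sin(p[2]);W=M@np.array([[c,s,0],[-s,c,0],[0,0,1]])+[p[0],p[1],0]
        A,B=proj(S,W),proj(D,W)
        da=np.linalg.norm(A[:,None]-a,axis=2).argmin(0);db=np.linalg.norm(B[:,None]-b,axis=2).argmin(0)
        return np.r_[(A[da]-a).ravel(),(B[db]-b).ravel()]
    best=min((least_squares(r,[*p0,t]) for t in np.linspace(-1.5,1.5,9)),key=lambda s:s.cost);print(n,best.x.round(3),best.fun.round(1))
fitq('nest',quad(45,45,8),[(446,330),(501,267),(597,302),(548,368)],[(230,169),(321,178),(298,239),(200,226)],[600,-100])
fitq('tray',quad(37,72,22),[(355,409),(447,443),(237,550)],[(308,27),(375,31),(352,98),(281,95)],[500,-300])
E
python3 fit.py
```

```text
large [ 450.9 -202.2] [-0.7  0.5 -0.3 -0.3 -0.  -0.2]
small [439.8 195.8] [ 0.2 -0.  -0.5 -0.2  0.2 -0.3]
cup [482.3  71.2] [-0.5  0.5 -0.7 -0.7  0.6 -0.5]
long [425.8 317.8] [-0.3  0.3  0.3  0.9 -0.1  0.2 -0.2  0.6]
short [476.5 -70.5] [-0.4  0.3 -0.1  0.8  0.2 -0.1  0.3  0.8]
ring [ 473.7 -332.7] [-0.4  0.5 -0.4  0.7  0.2  0.1  0.3  0.6]
nestrim [627.1 -10.3] [-0.1 -0.2 -0.1 -0.1 -0.2]
base [638.3 275.8] [-0.1  0.3  1.2 -0.1  0.5  0.7]
post [638.1 274.6] [ 1.  -0.7  0.3  0.7 -0.5  0.2]
nest [625.303  -7.184   1.664] [-0.6 -0.7 -0.5 -0.4  0.7 -0.2  0.1  0.1 -0.4 -0.2  0.2 -0.  -0.1 -0.8
 -0.3 -0.2]
tray [ 6.10439e+02 -2.39233e+02 -2.17000e-01] [ 3.1 -4.8 -4.6  2.9  7.2  5.1 15.7  0.6 -5.6 -0.7 -0.7  2.8  1.8 -1.9]
```

The residuals are around 0.5 px for everything but the tray. I'll back-project its corners directly.

```bash
cat >> loc.py <<'E'
def back(f,p,z): return least_squares(lambda q:(proj(f,[[q[0],q[1],z]])-p).ravel(),[550,0]).x.round(1)
E
python3 - <<'E'
from loc import *
S=arm.grab_frame('scene');D=arm.grab_frame('side')
for p in [(355,409),(447,443),(237,550)]: print('S',back(S,np.array(p)/3+104.5,22))
for p in [(308,27),(375,31),(352,98),(281,95)]: print('D',back(D,np.array(p)/3.15+[139.5,129.5],22))
s=arm.state();print(s['tool_pos'],s['tcp_rot'])
from scipy.spatial.transform import Rotation as R
print(R.from_rotvec(s['tcp_rot']).as_matrix().round(3), s['time_s'])
E
```

```text
S [ 593.7 -176.1]
S [ 665.  -164.9]
S [ 612.1 -316.7]
D [ 684.9 -307.8]
D [ 610.8 -317.6]
D [ 592.9 -177.4]
D [ 663.8 -164.5]
[ 183.93572969 -597.22722303  256.08184196] [-3.10621409e+00 -4.67545395e-01  1.72202181e-04]
[[ 0.956  0.294 -0.   ]
 [ 0.294 -0.956  0.   ]
 [-0.    -0.    -1.   ]] 0.3
```

The tray corners agree between the two views: centre (638.5, -241.5), bays at (634, -207) and (643, -276). The ring comes first, and this helper gives the tool-axis shift to any target.

```bash
cat > to.py <<'E'
# prints tool-axis shift from measured pose to target x y z
import sys,numpy as np
from cell import arm
from scipy.spatial.transform import Rotation as R
s=arm.state();M=R.from_rotvec(s['tcp_rot']).as_matrix();a=np.array(sys.argv[1:],float).reshape(-1,3)
p=np.array(s['tool_pos'])
for q in a: print((M.T@(q-p)).round(1),end=' ')
print(s['time_s'],arm.tcp_to_tips)
E
python3 to.py 473.7 -332.7 150  473.7 -332.7 31
```

```text
[ 354.8 -167.5  106.1] [ 354.8 -167.4  225.1] 0.3 25.0
```

Units first: shifts go in units of 50 mm and turns go in units of 0.2 rad. So 290 mm is 5.8, 260 mm is 5.2.

```bash
echo '0.8,-0.38,0.24,0,0,0 | 1.6,-0.76,0.48,0,0,0 | 2.4,-1.14,0.72,0,0,0 | 3.1,-1.46,0.96,0,0,0 | 3.8,-1.8,1.2,0,0,0 | 4.5,-2.12,1.4,0,0,0 | 5.2,-2.46,1.6,0,0,0 | 5.8,-2.74,1.8,0,0,0' | python3 inch.py 1.0 40; python3 to.py 473.7 -332.7 150  473.7 -332.7 31
```

```text
time_s: 0.97
tool_pos: [422.0, -379.5, 166.1]
tcp_rot: [3.106, 0.467, 0.001]
ft_force: [1.2, -2.2, -0.3]
opening: 0.998
grasp_force: 0.0
[ 63.1 -29.5  16.1] [ 63.1 -29.5 135.1] 0.9667 25.0
```

Converted, 105 mm is 2.1, 90 mm is 1.8.

```bash
echo '0.6,-0.3,0.32,0,0,0 | 1.1,-0.52,0.6,0,0,0 | 1.26,-0.59,1.2,0,0,0 | 1.26,-0.59,1.8,0,0,0 | 1.26,-0.59,2.1,0,0,0 | 1.26,-0.59,2.1,0,0,0' | python3 inch.py ; python3 to.py 473.7 -332.7 31
python3 - <<'E'
from cell import arm
import cv2
for n,(x,y,w,h) in dict(side=(200,80,180,130),wrist=(0,0,512,384)).items():
    f=arm.grab_frame(n);i=f['image'][y:y+h,x:x+w,::-1];k=400/w
    cv2.imwrite(f'pics/r_{n}.png',cv2.resize(i,None,fx=k,fy=k,interpolation=2))
a=cv2.imread('pics/r_side.png');b=cv2.imread('pics/r_wrist.png');h=max(a.shape[0],b.shape[0])
p=lambda i:cv2.copyMakeBorder(i,0,h-i.shape[0],0,0,0)
cv2.imwrite('pics/r1.png',cv2.hconcat([p(a),p(b)]))
E
```

```text
time_s: 1.47
tool_pos: [470.9, -333.0, 58.0]
tcp_rot: [-3.103, -0.468, 0.006]
ft_force: [-0.6, -0.5, -0.2]
opening: 0.996
grasp_force: 0.0
[ 2.8  0.7 27. ] 1.4667 25.0
```

View pics/r1.png

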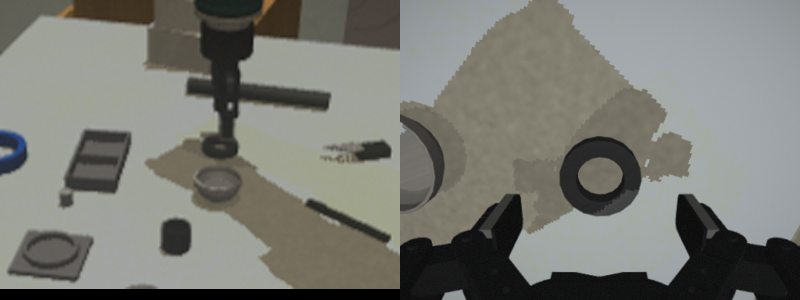

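The wrist view shows the ring centred between the fingers, with its centre at column 600 against a finger midpoint of 599. Next I'll find where the open tips really are from the tip pixels (153,250) and (356,250) in the full picture.

```bash
python3 - <<'E'
from loc import *
from scipy.spatial.transform import Rotation as R
f=arm.grab_frame('wrist');s=arm.state();M=R.from_rotvec(s['tcp_rot']).as_matrix();p=np.array(s['tool_pos'])
print(p)
for z in (12,25):
  for x in (-11,11): print(z,x,proj(f,np.array([[x,-42.5,z],[x,42.5,z]])@M.T+p).round(0).tolist())
print(np.array(f['R'])@M)
print('ring',proj(f,[[473.7,-332.7,14]]))
E
python3 to.py 473.7 -332.7 31
```

```text
[ 472.71221418 -334.66213453   62.30691401]
12 -11 [[159.0, 289.0], [351.0, 289.0]]
12 11 [[155.0, 243.0], [356.0, 244.0]]
25 -11 [[166.0, 274.0], [344.0, 274.0]]
25 11 [[162.0, 231.0], [348.0, 231.0]]
[[ 1.65819578e-04  9.99999002e-01  1.40271206e-03]
 [-9.58595296e-01  5.58406690e-04 -2.84771392e-01]
 [-2.84771892e-01 -1.29741251e-03  9.58594433e-01]]
ring [[252.10202891 230.68675512]]
[ 1.5 -1.6 31.3] 1.6167 25.0
```

The open tips are 12 mm ahead of the TCP, so 25 mm is the shut value. At a 56 mm grip they'd be about 17–19 mm ahead, so the ring grip needs TCP z of about 22.

```bash
echo '0.02,0,0.4,0,0,0 | 0.02,0,0.74,0,0,0 | 0.02,0,0.78,0,0,0 | 0.02,0,0.78,0,0,0' | python3 inch.py; echo '0,0,0,0,0,0 | 0,0,0,0,0,0 | 0,0,0,0,0,0 | 0,0,0,0,0,0 | 0,0,0,0,0,0 | 0,0,0,0,0,0 | 0,0,0,0,0,0 | 0,0,0,0,0,0' | python3 inch.py 0 60
```

```text
time_s: 1.95
tool_pos: [473.3, -334.2, 22.9]
tcp_rot: [3.107, 0.467, 0.0]
ft_force: [0.1, 0.3, 1.1]
opening: 1.001
grasp_force: 0.0
time_s: 2.62
tool_pos: [473.9, -334.4, 24.2]
tcp_rot: [3.105, 0.467, 0.002]
ft_force: [-6.2, 3.6, 21.1]
opening: 0.63
grasp_force: 58.8
```

Converted, -110 mm is -2.2, -100 mm is -2.

```bash
echo '0,0,-0.16,0,0,0 | 0,0,-0.5,0,0,0 | 0,0,-1.2,0,0,0 | 0,0,-2,0,0,0 | 0,0,-2.2,0,0,0' | python3 inch.py; python3 to.py 638.2 275 134
```

```text
time_s: 3.03
tool_pos: [475.1, -335.1, 138.4]
tcp_rot: [3.102, 0.467, 0.008]
ft_force: [2.0, -0.3, -0.6]
opening: 0.63
grasp_force: 63.8
[ 335.4 -535.1    3. ] 3.0333 25.0
```

Converted, 35 mm is 0.7, -247 mm is -4.94.

```bash
echo '0.3,-0.48,0,0,0,0 | 0.7,-1.12,0,0,0,0 | 1.1,-1.76,0,0,0,0 | 1.5,-2.4,0,0,0,0 | 1.9,-3.04,0,0,0,0 | 2.3,-3.68,0,0,0,0 | 2.7,-4.3,0,0,0,0 | 3.1,-4.94,0,0,0,0' | python3 inch.py; echo '0.4,-0.64,0,0,0,0 | 0.8,-1.28,0,0,0,0 | 1.2,-1.92,0,0,0,0 | 1.6,-2.56,0,0,0,0 | 2,-3.2,0,0,0,0 | 2.4,-3.8,0,0,0,0 | 2.8,-4.44,0,0,0,0 | 3.1,-4.94,0,0,0,0' | python3 inch.py;  python3 to.py 638.2 275 134
```

```text
time_s: 3.7
tool_pos: [549.0, -50.6, 133.0]
tcp_rot: [3.106, 0.467, 0.001]
ft_force: [0.5, -0.4, -0.1]
opening: 0.627
grasp_force: 63.8
time_s: 4.37
tool_pos: [624.3, 232.7, 132.9]
tcp_rot: [-3.105, -0.47, -0.001]
ft_force: [-0.4, -0.0, -1.0]
opening: 0.629
grasp_force: 63.8
[ 25.8 -36.3  -1. ] 4.3667 25.0
```

```bash
echo '0.3,-0.44,0.2,0,0,0 | 0.48,-0.74,0.4,0,0,0 | 0.48,-0.74,0.6,0,0,0 | 0.48,-0.74,0.6,0,0,0 | 0.48,-0.74,0.6,0,0,0' | python3 inch.py;  python3 to.py 638.2 275 32
python3 - <<'E'
from cell import arm
import cv2
f=arm.grab_frame('wrist');a=f['image'][:,:,::-1]
f=arm.grab_frame('side');b=f['image'][150:320,70:297,::-1];b=cv2.resize(b,(512,384),interpolation=2)
cv2.imwrite('pics/p1.png',cv2.resize(cv2.hconcat([a,b]),(800,300)))
E
```

```text
time_s: 4.78
tool_pos: [636.0, 270.9, 102.1]
tcp_rot: [3.106, 0.467, -0.002]
ft_force: [0.2, -0.3, -1.6]
opening: 0.624
grasp_force: 63.7
[ 3.4 -3.3 70.1] 4.7833 25.0
```

View pics/p1.png

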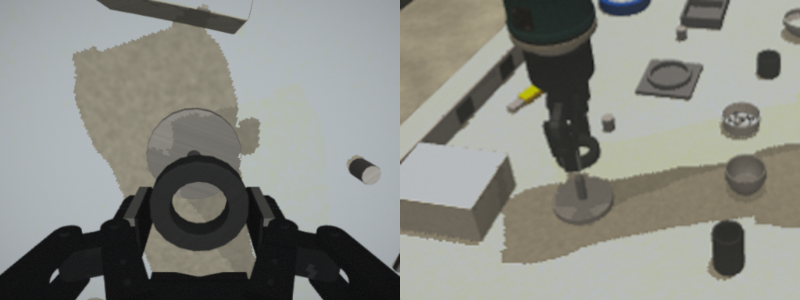

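The ring looks tilted about the grip line in the side view, so I'll enlarge both.

Run:
```python
from cell import arm
import cv2
s=arm.grab_frame('side')['image'][195:285,120:210,::-1];w=arm.grab_frame('wrist')['image'][170:340,140:360,::-1]
c=arm.grab_frame('scene')['image'][85:180,295:385,::-1]
cv2.imwrite('pics/p2.png',cv2.hconcat([cv2.resize(i,(266,266),interpolation=2) for i in (s,w,c)]))
```

```text
(no output)
```

View pics/p2.png

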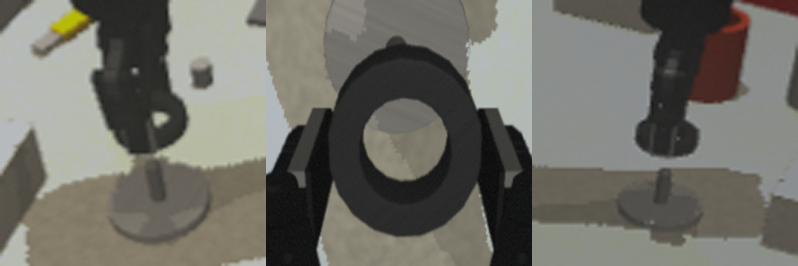

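Run:
```python
from loc import *
from scipy.spatial.transform import Rotation as R
f=arm.grab_frame('wrist');s=arm.state();M=R.from_rotvec(s['tcp_rot']).as_matrix();p=np.array(s['tool_pos'])
def P(X,q):
    return proj(f,(R.from_rotvec([0,q[3],0]).apply(X)+[q[0],q[1],q[2]])@M.T+p)
U=lambda u:(u-266)/1.209+139.5
V=lambda v:v/1.565+169.5
def r(q):
    o=P(np.r_[circ(56,-7),circ(56,7)],q);t=P(circ(32,-7),q);b=P(circ(32,7),q)   # tool z down: top face at -7
    return np.r_[o[:,0].min()-U(329),o[:,0].max()-U(482),o[:,1].min()-V(43),o[:,1].max()-V(237),t[:,1].min()-V(97),t[:,1].max()-V(205),b[:,1].max()-V(182)]
for t in (-.5,0,.5):
    z=least_squares(r,[0,0,10,t]);print(z.x.round(2),z.fun.round(1))
```

```text
[-1.89  0.5  21.72 -0.09] [-0.1  0.1  0.5  1.6  0.1 -1.4 -0.9]
[-1.89  0.5  21.72 -0.09] [-0.1  0.1  0.5  1.6  0.1 -1.4 -0.9]
[-1.89  0.5  21.72 -0.09] [-0.1  0.1  0.5  1.6  0.1 -1.4 -0.9]
```

Run:
```python
from loc import *
from scipy.spatial.transform import Rotation as R
s=arm.state();M=R.from_rotvec(s['tcp_rot']).as_matrix();p=np.array(s['tool_pos'])
S=arm.grab_frame('side');C=arm.grab_frame('scene')
for t in (-.6,-.4,-.25,-.09,0,.2):
  for z in (16,21):
    W=(R.from_rotvec([0,t,0]).apply(np.r_[circ(56,-7),circ(56,7)])+[-1.9,.5,z])@M.T+p
    a=proj(S,W);b=proj(C,W);H=(R.from_rotvec([0,t,0]).apply(circ(32,-7))+[-1.9,.5,z])@M.T+p;h=proj(S,H)
    k=266/90
    print(t,z,'side',((np.r_[a.min(0),a.max(0)]-[119.5,194.5]*2)*k).round(0),'hole',((np.r_[h.min(0),h.max(0)]-[119.5,194.5]*2)*k).round(0),'scene',((np.r_[b.min(0),b.max(0)]-[294.5,84.5]*2)*np.array([k,2.8]*2)+[532,0]*2).round(0))
print(s['tool_pos'])
```

```text
-0.6 16 side [117.  86. 187. 157.] hole [129.  98. 162. 133.] scene [636. 108. 694. 164.]
-0.6 21 side [118.  91. 188. 162.] hole [131. 103. 163. 138.] scene [635. 113. 693. 169.]
-0.4 16 side [114.  87. 190. 156.] hole [128.  99. 166. 131.] scene [633. 111. 696. 162.]
-0.4 21 side [115.  92. 191. 161.] hole [129. 104. 167. 136.] scene [633. 115. 695. 166.]
-0.25 16 side [113.  88. 191. 155.] hole [128.  99. 169. 130.] scene [633. 113. 697. 160.]
-0.25 21 side [114.  93. 192. 160.] hole [129. 104. 170. 135.] scene [632. 117. 696. 165.]
-0.09 16 side [112.  89. 192. 154.] hole [129. 100. 171. 129.] scene [632. 114. 697. 158.]
-0.09 21 side [113.  94. 192. 159.] hole [130. 105. 172. 134.] scene [632. 119. 697. 163.]
0 16 side [112.  89. 191. 154.] hole [129. 100. 173. 129.] scene [633. 115. 697. 158.]
0 21 side [114.  94. 192. 159.] hole [130. 105. 174. 134.] scene [632. 120. 696. 162.]
0.2 16 side [113.  89. 191. 155.] hole [131. 100. 175. 129.] scene [633. 116. 697. 157.]
0.2 21 side [114.  94. 192. 160.] hole [132. 105. 176. 134.] scene [632. 120. 696. 162.]
[636.51474732 271.31528265 103.05844977]
```

The measured tilt is only about 0.09 rad, and the ring sits about 2 mm off centre. I'll lower it over the post.

```bash
python3 to.py 639.9 276 36
```

```text
[ 4.7 -3.2 66.7] 5.1833 25.0
```

Converted, 67 mm is 1.34, 62 mm is 1.24.

```bash
echo '0.09,-0.06,0.2,0,0,0 | 0.09,-0.06,0.5,0,0,0 | 0.09,-0.06,0.8,0,0,0 | 0.09,-0.06,1.1,0,0,0 | 0.09,-0.06,1.24,0,0,0 | 0.09,-0.06,1.34,0,0,0 | 0.09,-0.06,1.34,0,0,0' | python3 inch.py; python3 to.py 639.9 276 35
```

```text
time_s: 5.77
tool_pos: [639.1, 275.9, 34.8]
tcp_rot: [3.106, 0.468, -0.002]
ft_force: [-0.0, -0.3, -1.4]
opening: 0.629
grasp_force: 63.8
[ 0.8  0.1 -0.2] 5.7667 25.0
```

Converted, 2 mm is 0.04, 1 mm is 0.02.

```bash
echo '0,0,0.02,0,0,0 | 0,0,0.04,0,0,0 | 0,0,0.04,0,0,0' | python3 inch.py; echo '0,0,0,0,0,0 | 0,0,0,0,0,0 | 0,0,0,0,0,0 | 0,0,0,0,0,0 | 0,0,0,0,0,0' | python3 inch.py 1.0; echo '0,0,-0.3,0,0,0 | 0,0,-0.9,0,0,0 | 0,0,-1.7,0,0,0 | 0,0,-2.4,0,0,0 | 0,0,-2.4,0,0,0' | python3 inch.py; python3 to.py 450.9 -202.2 110
python3 - <<'E'
from cell import arm
import cv2
s=arm.grab_frame('side')['image'][195:285,120:210,::-1];w=arm.grab_frame('wrist')['image'][:,:,::-1]
cv2.imwrite('pics/p3.png',cv2.hconcat([cv2.resize(s,(300,300),interpolation=2),cv2.resize(w,(400,300))]))
E
```

```text
time_s: 6.02
tool_pos: [639.6, 276.1, 34.4]
tcp_rot: [3.106, 0.468, -0.0]
ft_force: [-9.7, -3.9, 19.4]
opening: 0.629
grasp_force: 65.8
time_s: 6.43
tool_pos: [639.6, 276.0, 33.1]
tcp_rot: [-3.107, -0.468, 0.0]
ft_force: [-0.3, -0.1, -0.1]
opening: 1.003
grasp_force: 0.0
time_s: 6.85
tool_pos: [642.3, 277.6, 162.4]
tcp_rot: [-3.104, -0.467, -0.016]
ft_force: [0.9, 0.3, 0.9]
opening: 0.997
grasp_force: 0.0
[-324.7  402.2   48.4] 6.85 25.0
```

View pics/p3.png

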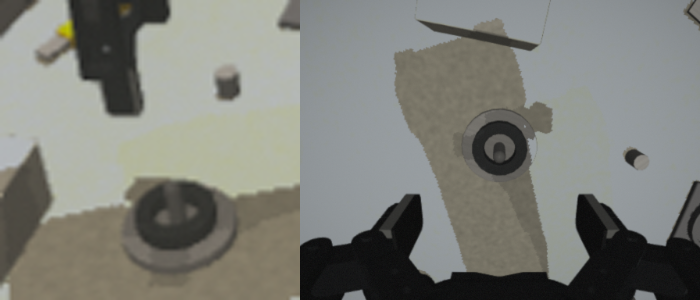

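The ring lies flat and centred on the base around the post. The large cover is next.

Converted, -160 mm is -3.2, 56 mm is 1.12.

```bash
echo '-0.4,0.5,0,0,0,0 | -0.9,1.12,0,0,0,0 | -1.36,1.68,0,0,0,0 | -1.82,2.24,0,0,0,0 | -2.28,2.8,0,0,0,0 | -2.74,3.36,0,0,0,0 | -3.2,3.96,0,0,0,0 | -3.66,4.54,0,0,0,0' | python3 inch.py; echo '-0.46,0.56,0,0,0,0 | -0.92,1.12,0,0,0,0 | -1.38,1.7,0.2,0,0,0 | -1.84,2.28,0.4,0,0,0 | -2.3,2.84,0.6,0,0,0 | -2.7,3.34,0.8,0,0,0 | -2.82,3.5,0.96,0,0,0 | -2.82,3.5,0.96,0,0,0' | python3 inch.py; python3 to.py 450.9 -202.2 110
```

```text
time_s: 7.62
tool_pos: [530.1, 3.6, 153.0]
tcp_rot: [-3.106, -0.468, 0.002]
ft_force: [1.5, -0.5, 0.4]
opening: 0.997
grasp_force: 0.0
time_s: 8.28
tool_pos: [446.0, -205.9, 103.6]
tcp_rot: [-3.107, -0.461, 0.005]
ft_force: [0.0, -0.0, -0.2]
opening: 1.002
grasp_force: 0.0
[ 5.7 -2.1 -6.4] 8.2833 25.0
```

```bash
cat > wl.py <<'E'
# wrist-view dark-vs-model check: predicted box of a circle at x y, dia d, height z; saves annotated crop
import sys,cv2
from loc import *
x,y,d,z=map(float,sys.argv[1:5]);f=arm.grab_frame('wrist');i=f['image'][:,:,::-1].copy()
cv2.polylines(i,[(proj(f,circ(d,z)+[x,y,0])*8).astype(int)],True,(0,0,255),1,shift=3)
cv2.imwrite(sys.argv[5],i)
E
python3 wl.py 450.9 -202.2 66 34 pics/w1.png
```

```text
(no output)
```

View pics/w1.png

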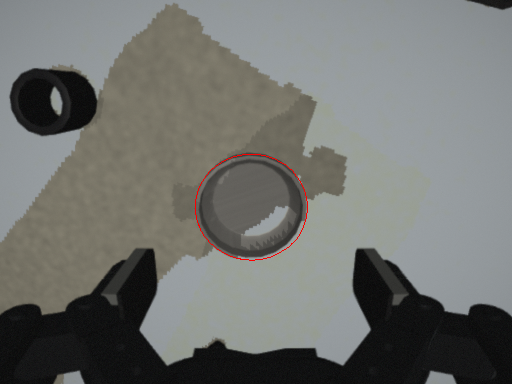

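The rim at (252,207) matches the predicted circle within about 1 px. Going down to z = 33 and gripping.

```bash
python3 to.py 450.9 -202.2 33
```

```text
[ 4.2 -0.6 71.4] 8.3333 25.0
```

Converted, 71 mm is 1.42, 68 mm is 1.36.

```bash
echo '0.08,-0.01,0.3,0,0,0 | 0.08,-0.01,0.7,0,0,0 | 0.08,-0.01,1.1,0,0,0 | 0.08,-0.01,1.36,0,0,0 | 0.08,-0.01,1.42,0,0,0 | 0.08,-0.01,1.42,0,0,0 | 0.08,-0.01,1.42,0,0,0' | python3 inch.py; echo '0,0,0,0,0,0 | 0,0,0,0,0,0 | 0,0,0,0,0,0 | 0,0,0,0,0,0 | 0,0,0,0,0,0 | 0,0,0,0,0,0' | python3 inch.py 0 60;echo '0,0,-0.16,0,0,0 | 0,0,-0.5,0,0,0 | 0,0,-1.2,0,0,0 | 0,0,-1.8,0,0,0 | 0,0,-1.8,0,0,0 | 0,0,-1.8,0,0,0' | python3 inch.py; python3 to.py 626.7 -9 123
```

```text
time_s: 8.92
tool_pos: [452.6, -201.2, 35.0]
tcp_rot: [-3.106, -0.469, -0.001]
ft_force: [0.3, 0.4, 0.7]
opening: 0.995
grasp_force: 0.0
time_s: 9.42
tool_pos: [452.6, -201.8, 35.5]
tcp_rot: [3.106, 0.468, 0.002]
ft_force: [-2.9, 2.8, 16.3]
opening: 0.738
grasp_force: 61.6
time_s: 9.92
tool_pos: [452.7, -202.3, 126.3]
tcp_rot: [3.105, 0.467, 0.005]
ft_force: [-0.7, -0.1, -3.3]
opening: 0.737
grasp_force: 67.2
[ 223.1 -133.6    3.6] 9.9167 25.0
```

Converted, 223 mm is 4.46, 213 mm is 4.26.

```bash
echo '0.4,-0.24,0,0,0,0 | 1,-0.6,0,0,0,0 | 1.7,-1.02,0,0,0,0 | 2.4,-1.44,0,0,0,0 | 3.1,-1.86,0,0,0,0 | 3.8,-2.28,0,0,0,0 | 4.26,-2.54,0,0,0,0 | 4.46,-2.66,0,0,0,0' | python3 inch.py; echo '0,0,0.6,0,0,0 | 0,0,0.8,0,0,0 | 0,0,0.8,0,0,0 | 0,0,0.8,0,0,0' | python3 inch.py; python3 to.py 626.7 -9 43.5
python3 - <<'E'
from cell import arm
import cv2
s=arm.grab_frame('side')['image'][130:230,170:280,::-1];w=arm.grab_frame('wrist')['image'][:,:,::-1]
cv2.imwrite('pics/n1.png',cv2.hconcat([cv2.resize(s,(290,264),interpolation=2),cv2.resize(w,(352,264))]))
E
```

```text
time_s: 10.58
tool_pos: [627.2, -4.8, 123.1]
tcp_rot: [-3.104, -0.473, 0.001]
ft_force: [-0.6, -0.2, -1.9]
opening: 0.738
grasp_force: 67.1
time_s: 10.92
tool_pos: [625.0, -10.0, 83.7]
tcp_rot: [-3.107, -0.466, 0.004]
ft_force: [0.6, -0.5, -1.4]
opening: 0.738
grasp_force: 67.1
[ 2.  -0.4 40.2] 10.9167 25.0
```

View pics/n1.png

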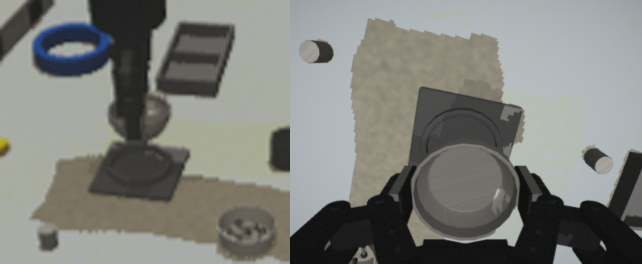

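The cover is held level above the nest; lowering it.

```bash
echo '0.06,0,0.24,0,0,0 | 0.06,0,0.48,0,0,0 | 0.06,0,0.68,0,0,0 | 0.06,0,0.76,0,0,0 | 0.06,0,0.8,0,0,0 | 0.06,0,0.8,0,0,0' | python3 inch.py
```

```text
time_s: 11.52
tool_pos: [628.4, -8.2, 43.9]
tcp_rot: [-3.106, -0.468, 0.002]
ft_force: [-0.7, -0.3, -1.5]
opening: 0.734
grasp_force: 67.1
```

Converted, 1 mm is 0.02.

```bash
echo '0,0,0.02,0,0,0 | 0,0,0.02,0,0,0' | python3 inch.py; echo '0,0,0,0,0,0 | 0,0,0,0,0,0 | 0,0,0,0,0,0 | 0,0,0,0,0,0 | 0,0,0,0,0,0' | python3 inch.py 1.0; echo '0,0,-0.3,0,0,0 | 0,0,-0.9,0,0,0 | 0,0,-1.7,0,0,0 | 0,0,-2,0,0,0 | 0,0,-2,0,0,0 | 0,0,-2,0,0,0' | python3 inch.py;python3 wl.py 626.7 -9 66 42 pics/w2.png; python3 to.py 439.8 195.8 123
```

```text
time_s: 11.68
tool_pos: [628.8, -8.2, 43.7]
tcp_rot: [-3.107, -0.468, 0.0]
ft_force: [-5.3, 0.7, 11.3]
opening: 0.737
grasp_force: 68.4
time_s: 12.1
tool_pos: [628.8, -8.2, 43.2]
tcp_rot: [-3.107, -0.468, 0.0]
ft_force: [-0.7, 0.6, 0.6]
opening: 1.0
grasp_force: 0.0
time_s: 12.6
tool_pos: [629.2, -8.3, 144.2]
tcp_rot: [3.106, 0.467, 0.003]
ft_force: [-0.4, -0.1, 0.1]
opening: 1.004
grasp_force: 0.0
[-120.4 -250.6   20.1] 12.65 25.0
```

View pics/w2.png

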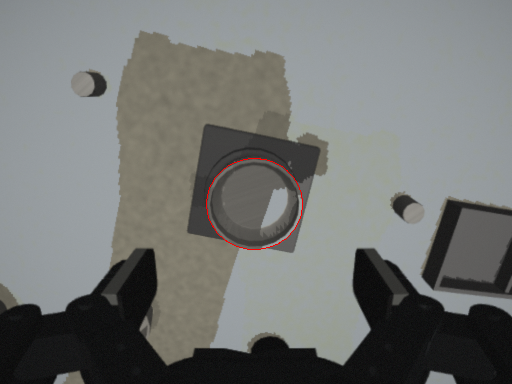

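The large cover sits upright in the nest, and the predicted circle coincides with its rim at (254,203). The small cover is next.

Converted, 5 mm is 0.1, -250 mm is -5.

```bash
echo '-0.24,-0.5,0,0,0,0 | -0.56,-1.16,0,0,0,0 | -0.9,-1.88,0,0,0,0 | -1.24,-2.58,0.1,0,0,0 | -1.58,-3.28,0.2,0,0,0 | -1.92,-4,0.3,0,0,0 | -2.26,-4.7,0.4,0,0,0 | -2.4,-5,0.4,0,0,0' | python3 inch.py; echo '0,0,0,0,0,0 | 0,0,0,0,0,0 | 0,0,0,0,0,0' | python3 inch.py; python3 to.py 439.8 195.8 43
```

```text
time_s: 13.32
tool_pos: [436.1, 198.2, 121.6]
tcp_rot: [-3.105, -0.474, 0.006]
ft_force: [0.2, 1.1, -0.1]
opening: 0.998
grasp_force: 0.0
time_s: 13.57
tool_pos: [440.6, 194.8, 122.7]
tcp_rot: [3.106, 0.467, -0.002]
ft_force: [0.7, -0.8, -0.1]
opening: 0.997
grasp_force: 0.0
[-0.4 -1.2 79.7] 13.5667 25.0
```

Converted, 79 mm is 1.58, 76 mm is 1.52.

```bash
echo '0,-0.02,0.4,0,0,0 | 0,-0.02,0.9,0,0,0 | 0,-0.02,1.3,0,0,0 | 0,-0.02,1.52,0,0,0 | 0,-0.02,1.58,0,0,0 | 0,-0.02,1.58,0,0,0 | 0,-0.02,1.58,0,0,0' | python3 inch.py; echo '0,0,0,0,0,0 | 0,0,0,0,0,0 | 0,0,0,0,0,0 | 0,0,0,0,0,0 | 0,0,0,0,0,0 | 0,0,0,0,0,0 | 0,0,0,0,0,0' | python3 inch.py 0 60;echo '0,0,-0.16,0,0,0 | 0,0,-0.5,0,0,0 | 0,0,-1.2,0,0,0 | 0,0,-1.9,0,0,0 | 0,0,-1.9,0,0,0 | 0,0,-1.9,0,0,0' | python3 inch.py; python3 to.py 626.7 -9 138
```

```text
time_s: 14.15
tool_pos: [440.7, 196.2, 44.9]
tcp_rot: [-3.107, -0.467, -0.001]
ft_force: [0.6, -0.3, 0.3]
opening: 1.001
grasp_force: 0.0
time_s: 14.73
tool_pos: [440.9, 196.5, 45.4]
tcp_rot: [-3.106, -0.467, -0.003]
ft_force: [-3.5, -2.7, 19.1]
opening: 0.604
grasp_force: 59.2
time_s: 15.23
tool_pos: [441.1, 196.6, 141.4]
tcp_rot: [-3.106, -0.467, -0.006]
ft_force: [-0.4, 0.3, -1.3]
opening: 0.606
grasp_force: 63.4
[116.9 251.1   3.8] 15.2333 25.0
```

Converted, 251 mm is 5.02, 233 mm is 4.66.

```bash
echo '0.24,0.5,0,0,0,0 | 0.56,1.2,0,0,0,0 | 0.88,1.9,0,0,0,0 | 1.2,2.58,0,0,0,0 | 1.52,3.28,0,0,0,0 | 1.84,3.98,0,0,0,0 | 2.16,4.66,0,0,0,0 | 2.36,5.02,0,0,0,0' | python3 inch.py;echo '0,0,0.4,0,0,0 | 0,0,0.8,0,0,0 | 0,0,0.84,0,0,0 | 0,0,0.84,0,0,0' | python3 inch.py; python3 to.py 627.6 -8.5 68
python3 - <<'E'
from cell import arm
import cv2
s=arm.grab_frame('side')['image'][130:230,170:280,::-1];w=arm.grab_frame('wrist')['image'][:,:,::-1]
cv2.imwrite('pics/n2.png',cv2.hconcat([cv2.resize(s,(330,300),interpolation=2),cv2.resize(w,(400,300))]))
E
```

```text
time_s: 15.9
tool_pos: [628.2, -13.3, 138.0]
tcp_rot: [3.106, 0.462, -0.002]
ft_force: [-0.0, -0.0, -0.7]
opening: 0.598
grasp_force: 63.3
time_s: 16.23
tool_pos: [625.7, -8.7, 95.6]
tcp_rot: [-3.106, -0.468, 0.006]
ft_force: [0.7, 0.4, -1.1]
opening: 0.6
grasp_force: 63.3
[ 2.   0.4 27.6] 16.2333 25.0
```

View pics/n2.png

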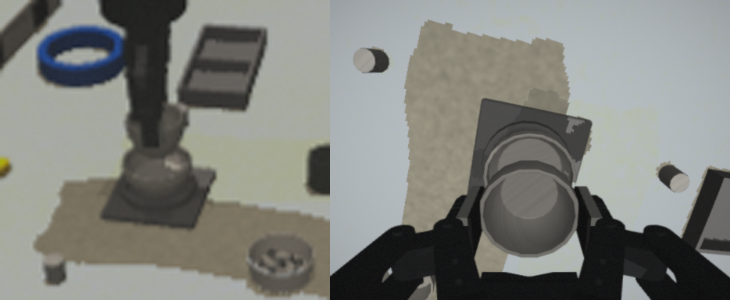

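It is lined up over the large cover. Lowering it in.

Converted, 28 mm is 0.56, 22 mm is 0.44.

```bash
echo '0.04,0,0.16,0,0,0 | 0.04,0,0.32,0,0,0 | 0.04,0,0.44,0,0,0 | 0.04,0,0.52,0,0,0 | 0.04,0,0.54,0,0,0 | 0.04,0,0.54,0,0,0 | 0.04,0,0.56,0,0,0 | 0.04,0,0.56,0,0,0' | python3 inch.py
```

```text
time_s: 17.0
tool_pos: [628.9, -8.3, 69.4]
tcp_rot: [-3.107, -0.468, -0.0]
ft_force: [0.5, 0.3, -0.3]
opening: 0.601
grasp_force: 63.3
```

```bash
echo '0,0,0.02,0,0,0 | 0,0,0.04,0,0,0 | 0,0,0.04,0,0,0' | python3 inch.py; echo '0,0,0,0,0,0 | 0,0,0,0,0,0 | 0,0,0,0,0,0 | 0,0,0,0,0,0 | 0,0,0,0,0,0' | python3 inch.py 1.0; echo '0,0,-0.3,0,0,0 | 0,0,-0.9,0,0,0 | 0,0,-1.5,0,0,0 | 0,0,-1.5,0,0,0 | 0,0,-1.5,0,0,0 | 0,0,-1.5,0,0,0' | python3 inch.py;python3 wl.py 626.7 -9 54 62 pics/w3.png; python3 to.py 476.5 -70.5 143
```

```text
time_s: 17.25
tool_pos: [629.1, -8.2, 67.7]
tcp_rot: [3.107, 0.467, 0.001]
ft_force: [-0.8, 0.2, 3.6]
opening: 0.601
grasp_force: 63.8
time_s: 17.67
tool_pos: [628.8, -8.2, 67.3]
tcp_rot: [-3.106, -0.468, 0.0]
ft_force: [0.1, -0.3, -0.0]
opening: 1.0
grasp_force: 0.0
time_s: 18.17
tool_pos: [628.6, -8.3, 142.0]
tcp_rot: [-3.107, -0.467, 0.0]
ft_force: [-0.7, -0.9, -0.4]
opening: 1.002
grasp_force: 0.0
[-163.4   14.7   -1.4] 18.2167 25.0
```

View pics/w3.png

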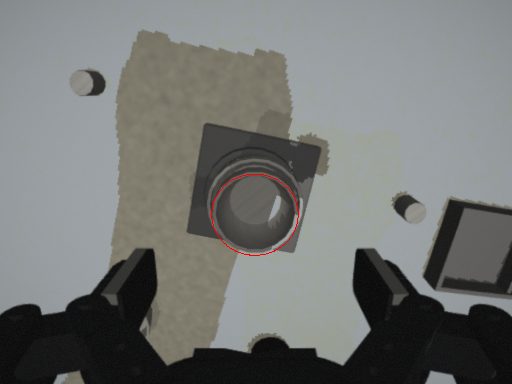

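The small cover is nested upright, its rim at (255,214) on the predicted circle. The short sleeve is next.

```bash
echo '-0.5,0.04,0,0,0,0 | -1.2,0.1,0,0,0,0 | -1.9,0.16,0,0,0,0 | -2.6,0.24,0,0,0,0 | -3.1,0.28,0.2,0,0,0 | -3.26,0.29,0.6,0,0,0 | -3.26,0.29,0.8,0,0,0 | -3.26,0.29,0.8,0,0,0' | python3 inch.py; python3 to.py 476.5 -70.5 42
```

```text
time_s: 18.88
tool_pos: [476.3, -69.9, 100.2]
tcp_rot: [-3.105, -0.467, 0.005]
ft_force: [-0.3, -0.2, 0.5]
opening: 0.997
grasp_force: 0.0
[ 0.2  0.7 58.2] 18.8833 25.0
```

Converted, 58 mm is 1.16, 50 mm is 1.

```bash
echo '0,0.01,0.3,0,0,0 | 0,0.01,0.7,0,0,0 | 0,0.01,1,0,0,0 | 0,0.01,1.16,0,0,0 | 0,0.01,1.16,0,0,0 | 0,0.01,1.16,0,0,0' | python3 inch.py; echo '0,0,0,0,0,0 | 0,0,0,0,0,0 | 0,0,0,0,0,0 | 0,0,0,0,0,0 | 0,0,0,0,0,0 | 0,0,0,0,0,0 | 0,0,0,0,0,0 | 0,0,0,0,0,0' | python3 inch.py 0 40;echo '0,0,-0.16,0,0,0 | 0,0,-0.5,0,0,0 | 0,0,-1.1,0,0,0 | 0,0,-1.5,0,0,0 | 0,0,-1.5,0,0,0 | 0,0,-1.5,0,0,0' | python3 inch.py; python3 to.py 643.5 -276 118
```

```text
time_s: 19.38
tool_pos: [478.0, -70.1, 44.4]
tcp_rot: [-3.106, -0.469, 0.001]
ft_force: [-0.9, 0.0, 1.0]
opening: 0.999
grasp_force: 0.0
time_s: 20.05
tool_pos: [477.8, -70.6, 45.1]
tcp_rot: [3.106, 0.468, 0.001]
ft_force: [-3.4, 1.1, 13.9]
opening: 0.428
grasp_force: 38.4
time_s: 20.55
tool_pos: [477.9, -70.7, 120.5]
tcp_rot: [3.106, 0.467, 0.004]
ft_force: [0.0, 0.3, 0.2]
opening: 0.422
grasp_force: 40.1
[ 97.8 244.9   3. ] 20.55 25.0
```

Units first: shifts go in units of 50 mm and turns go in units of 0.2 rad. So 200 mm is 4, 245 mm is 4.9.

```bash
echo '0.2,0.5,0,0,0,0 | 0.48,1.2,0,0,0,0 | 0.76,1.9,0,0,0,0 | 1.04,2.6,0,0,0,0 | 1.32,3.3,0,0,0,0 | 1.6,4,0,0,0,0 | 1.88,4.7,0,0,0,0 | 1.96,4.9,0,0,0,0' | python3 inch.py;echo '0,0,0.3,0,0,0 | 0,0,0.5,0,0,0 | 0,0,0.5,0,0,0 | 0,0,0.5,0,0,0' | python3 inch.py; python3 to.py 644 -276 50
python3 - <<'E'
from cell import arm
import cv2
s=arm.grab_frame('scene')['image'][200:320,150:290,::-1];w=arm.grab_frame('wrist')['image'][:,:,::-1]
cv2.imwrite('pics/t1.png',cv2.hconcat([cv2.resize(s,(350,300),interpolation=2),cv2.resize(w,(400,300))]))
E
```

```text
time_s: 21.22
tool_pos: [644.2, -280.7, 117.6]
tcp_rot: [3.106, 0.462, -0.002]
ft_force: [1.1, -1.2, -0.4]
opening: 0.42
grasp_force: 40.2
time_s: 21.55
tool_pos: [642.2, -274.5, 92.9]
tcp_rot: [-3.105, -0.469, 0.004]
ft_force: [0.1, -0.7, -0.1]
opening: 0.423
grasp_force: 40.2
[ 1.3  2.  42.9] 21.55 25.0
```

View pics/t1.png

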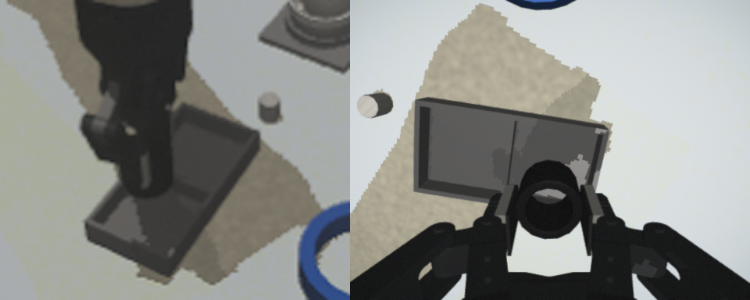

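The sleeve hangs upright over the right-hand bay. Lowering it to TCP z of about 49.5.

Converted, 1 mm is 0.02, 44 mm is 0.88.

```bash
echo '0.02,0.03,0.24,0,0,0 | 0.02,0.03,0.5,0,0,0 | 0.02,0.03,0.7,0,0,0 | 0.02,0.03,0.82,0,0,0 | 0.02,0.03,0.86,0,0,0 | 0.02,0.03,0.86,0,0,0 | 0.02,0.03,0.88,0,0,0' | python3 inch.py; echo '0,0,0.02,0,0,0 | 0,0,0.02,0,0,0 | 0,0,0.02,0,0,0' | python3 inch.py
```

```text
time_s: 22.23
tool_pos: [644.8, -277.1, 50.5]
tcp_rot: [3.106, 0.468, 0.001]
ft_force: [-0.4, 0.2, 0.5]
opening: 0.425
grasp_force: 40.2
time_s: 22.48
tool_pos: [644.7, -277.0, 49.5]
tcp_rot: [3.106, 0.468, 0.001]
ft_force: [-0.1, 0.3, -0.8]
opening: 0.427
grasp_force: 40.2
```

Converted, 0.5 mm is 0.01.

```bash
echo '0,0,0.01,0,0,0 | 0,0,0.01,0,0,0 | 0,0,0.01,0,0,0 | 0,0,0.01,0,0,0 | 0,0,0.01,0,0,0 | 0,0,0.01,0,0,0' | python3 inch.py 1.0; echo '0,0,-0.3,0,0,0 | 0,0,-0.9,0,0,0 | 0,0,-1.6,0,0,0 | 0,0,-2,0,0,0 | 0,0,-2,0,0,0 | 0,0,-2,0,0,0' | python3 inch.py;python3 wl.py 643.5 -276.5 38 38 pics/w4.png; python3 to.py 425.8 317.8 150
```

```text
time_s: 22.98
tool_pos: [644.6, -277.0, 48.8]
tcp_rot: [-3.107, -0.468, 0.0]
ft_force: [-0.1, -0.1, -0.2]
opening: 1.001
grasp_force: 0.0
time_s: 23.48
tool_pos: [645.3, -277.3, 151.2]
tcp_rot: [3.105, 0.467, 0.004]
ft_force: [0.1, 0.8, 0.1]
opening: 1.0
grasp_force: 0.0
[ -34.  -632.9   -0.7] 23.5333 25.0
```

View pics/w4.png

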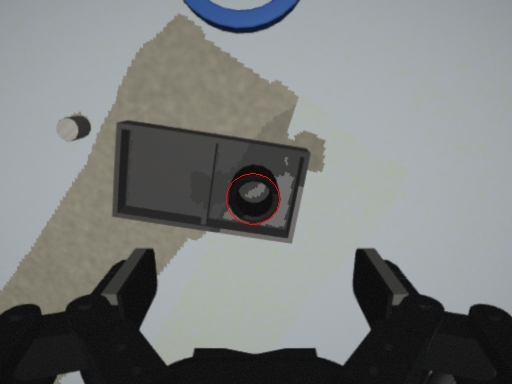

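The short sleeve stands upright in its bay at (253,198). By my count that was the 15th picture viewed, one over the 14 allowed, so I'll view no more and check the rest numerically. The long sleeve is last.

Converted, -14 mm is -0.28, -13 mm is -0.26.

```bash
echo '-0.02,-0.5,0,0,0,0 | -0.06,-1.2,0,0,0,0 | -0.1,-1.9,0,0,0,0 | -0.14,-2.6,0,0,0,0 | -0.18,-3.3,0,0,0,0 | -0.22,-4,0,0,0,0 | -0.26,-4.7,0,0,0,0 | -0.28,-5.4,0,0,0,0' | python3 inch.py; echo '-0.04,-0.7,0,0,0,0 | -0.08,-1.4,0,0,0,0 | -0.12,-2.1,0,0,0,0 | -0.16,-2.8,0,0,0,0 | -0.2,-3.5,0,0,0,0 | -0.24,-4.2,0,0,0,0 | -0.28,-4.9,0,0,0,0 | -0.3,-5.6,0,0,0,0' | python3 inch.py;  python3 to.py 425.8 317.8 120
```

```text
time_s: 24.2
tool_pos: [550.2, -21.7, 148.0]
tcp_rot: [-3.106, -0.467, 0.003]
ft_force: [1.2, -0.6, 0.0]
opening: 1.003
grasp_force: 0.0
time_s: 24.87
tool_pos: [453.5, 241.3, 148.2]
tcp_rot: [3.106, 0.467, -0.002]
ft_force: [1.2, 0.8, 0.2]
opening: 0.997
grasp_force: 0.0
[ -3.9 -81.3  28.2] 24.8667 25.0
```

```bash
echo '-0.04,-0.6,0,0,0,0 | -0.06,-1.1,0.1,0,0,0 | -0.08,-1.5,0.3,0,0,0 | -0.08,-1.62,0.56,0,0,0 | -0.08,-1.62,0.56,0,0,0 | -0.08,-1.62,0.56,0,0,0 | -0.08,-1.62,0.56,0,0,0' | python3 inch.py;  python3 to.py 425.8 317.8 62
```

```text
time_s: 25.45
tool_pos: [427.8, 315.1, 120.8]
tcp_rot: [3.106, 0.465, -0.001]
ft_force: [0.0, 0.2, 0.0]
opening: 1.003
grasp_force: 0.0
[-1.1 -3.2 58.8] 25.45 25.0
```

Converted, -2 mm is -0.04, -1 mm is -0.02.

```bash
echo '-0.02,-0.04,0.24,0,0,0 | -0.02,-0.04,0.6,0,0,0 | -0.02,-0.04,0.9,0,0,0 | -0.02,-0.04,1.12,0,0,0 | -0.02,-0.04,1.16,0,0,0 | -0.02,-0.04,1.16,0,0,0 | -0.02,-0.04,1.16,0,0,0' | python3 inch.py; echo '0,0,0,0,0,0 | 0,0,0,0,0,0 | 0,0,0,0,0,0 | 0,0,0,0,0,0 | 0,0,0,0,0,0 | 0,0,0,0,0,0 | 0,0,0,0,0,0 | 0,0,0,0,0,0' | python3 inch.py 0 40;echo '0,0,-0.16,0,0,0 | 0,0,-0.5,0,0,0 | 0,0,-1.1,0,0,0 | 0,0,-1.5,0,0,0 | 0,0,-1.5,0,0,0 | 0,0,-1.5,0,0,0' | python3 inch.py; python3 to.py 634.5 -207 138
```

```text
time_s: 26.03
tool_pos: [426.1, 318.0, 63.3]
tcp_rot: [-3.106, -0.467, -0.001]
ft_force: [1.2, 0.5, -0.2]
opening: 0.996
grasp_force: 0.0
time_s: 26.7
tool_pos: [426.0, 318.2, 63.4]
tcp_rot: [-3.106, -0.468, -0.001]
ft_force: [0.1, -1.1, 7.8]
opening: 0.429
grasp_force: 39.1
time_s: 27.2
tool_pos: [426.2, 318.2, 139.0]
tcp_rot: [-3.106, -0.467, -0.003]
ft_force: [-0.2, -0.7, -1.8]
opening: 0.434
grasp_force: 40.3
[ 44.5 563.2   0.8] 27.2 25.0
```

Converted, 55 mm is 1.1, -30 mm is -0.6.

```bash
echo '0.04,0.4,-0.2,0,0,0 | 0.1,1.1,-0.5,0,0,0 | 0.16,1.8,-0.6,0,0,0 | 0.22,2.5,-0.6,0,0,0 | 0.28,3.2,-0.6,0,0,0 | 0.34,3.9,-0.6,0,0,0 | 0.4,4.6,-0.6,0,0,0 | 0.44,5.3,-0.6,0,0,0' | python3 inch.py; echo '0.06,0.7,0,0,0,0 | 0.12,1.4,0,0,0,0 | 0.18,2.1,0,0,0,0 | 0.24,2.8,0,0,0,0 | 0.3,3.5,0,0,0,0 | 0.36,4.2,0,0,0,0 | 0.4,4.9,0,0,0,0 | 0.44,5.6,0,0,0,0' | python3 inch.py; echo '0,0.36,0,0,0,0 | 0,0.36,0,0,0,0 | 0,0.36,0.2,0,0,0 | 0,0.36,0.2,0,0,0' | python3 inch.py; python3 to.py 634.5 -207 68
```

```text
time_s: 27.87
tool_pos: [524.7, 69.3, 167.0]
tcp_rot: [-3.107, -0.468, 0.002]
ft_force: [1.5, -0.9, -1.1]
opening: 0.433
grasp_force: 40.4
time_s: 28.53
tool_pos: [628.0, -191.6, 166.5]
tcp_rot: [-3.106, -0.468, 0.003]
ft_force: [0.5, 0.9, -0.4]
opening: 0.428
grasp_force: 40.4
time_s: 28.87
tool_pos: [632.4, -206.1, 154.8]
tcp_rot: [-3.104, -0.468, 0.005]
ft_force: [-0.2, 0.5, -1.9]
opening: 0.43
grasp_force: 40.4
[ 2.   1.7 86.8] 28.8667 25.0
```

Converted, 86 mm is 1.72, 85 mm is 1.7.

```bash
echo '0.02,0,0.4,0,0,0 | 0.02,0,0.9,0,0,0 | 0.02,0,1.3,0,0,0 | 0.02,0,1.56,0,0,0 | 0.02,0,1.7,0,0,0 | 0.02,0,1.7,0,0,0 | 0.02,0,1.72,0,0,0 | 0.02,0,1.72,0,0,0' | python3 inch.py; python3 to.py 634.5 -207 67.5
```

```text
time_s: 29.53
tool_pos: [635.1, -206.8, 72.8]
tcp_rot: [3.106, 0.468, 0.002]
ft_force: [-0.3, -1.0, -0.5]
opening: 0.433
grasp_force: 40.4
[-0.6 -0.   5.3] 29.5333 25.0
```

```bash
echo '0,0,0.06,0,0,0 | 0,0,0.09,0,0,0 | 0,0,0.1,0,0,0 | 0,0,0.11,0,0,0 | 0,0,0.11,0,0,0' | python3 inch.py
```

```text
time_s: 29.95
tool_pos: [635.1, -206.9, 67.5]
tcp_rot: [3.106, 0.468, 0.002]
ft_force: [-3.0, 1.2, 11.8]
opening: 0.43
grasp_force: 41.4
```

On the floor. Releasing, retreating and checking all parts numerically by overlaying predicted outlines on the edges.

```bash
echo '0,0,0,0,0,0 | 0,0,0,0,0,0 | 0,0,0,0,0,0 | 0,0,0,0,0,0 | 0,0,0,0,0,0 | 0,0,0,0,0,0' | python3 inch.py 1.0; echo '0,0,-0.3,0,0,0 | 0,0,-0.9,0,0,0 | 0,0,-1.7,0,0,0 | 0,0,-2.5,0,0,0 | 0,0,-3.2,0,0,0 | 0,0,-3.2,0,0,0 | 0,0,-3.2,0,0,0' | python3 inch.py
python3 - <<'E'
import cv2
from loc import *
f=arm.grab_frame('wrist');i=f['image'];g=i.max(2)
print('time',arm.state()['time_s'])
# dark (black plastic) blobs in the wrist view vs predicted sleeve outlines
m=(g<48).astype(np.uint8);n,l,st,c=cv2.connectedComponentsWithStats(m)
print('dark',[s.tolist() for s in st[1:] if s[4]>150])
for nm,x,y,h in (('short',643.5,-276.5,34),('long',634.5,-207,56)):
    print(nm,'expect',box(f,np.r_[circ(38,4),circ(38,4+h)],(x,y)).round(0))
# cup now vs at the start, and the rest, by difference in the side view
D=arm.grab_frame('side');a=cv2.imread('pics/side0.png')[205:235,245:282,::-1].astype(int);b=D['image'][205:235,245:282].astype(int)
print('cup diff',abs(a-b).mean().round(1))
E
```

```text
time_s: 30.45
tool_pos: [634.5, -206.8, 66.2]
tcp_rot: [-3.106, -0.468, 0.0]
ft_force: [-0.4, -0.7, -0.4]
opening: 1.001
grasp_force: 0.0
time_s: 31.03
tool_pos: [635.4, -207.1, 230.0]
tcp_rot: [3.105, 0.467, 0.007]
ft_force: [-1.2, -0.7, -1.9]
opening: 0.999
grasp_force: 0.0
time 31.0833
dark [[63, 84, 33, 64, 178], [217, 143, 76, 63, 1878], [285, 154, 77, 62, 598], [303, 160, 43, 44, 1161], [0, 249, 512, 135, 33103]]
short expect [301. 346. 159. 204.]
long expect [232. 275. 148. 200.]
cup diff 0.6
```

Run:
```python
import cv2
from loc import *
f=arm.grab_frame('wrist');g=f['image'].max(2)
for t in (24,30,36,42):
    n,l,st,c=cv2.connectedComponentsWithStats((g<t).astype(np.uint8));print(t,[s.tolist() for s in st[1:] if s[4]>100 and s[1]<230])
s=arm.grab_frame('side');g=s['image'].max(2)
for t in (30,40,50):
    n,l,st,c=cv2.connectedComponentsWithStats((g<t).astype(np.uint8));print('side',t,[v.tolist() for v in st[1:] if v[4]>60 and 130<v[1]<180 and v[0]<330])
for nm,x,y,h in (('short',643.5,-276.5,34),('long',634.5,-207,56)): print(nm,box(s,np.r_[circ(38,4),circ(38,4+h)],(x,y)).round(0))
```

```text
24 [[235, 147, 39, 45, 957], [305, 160, 31, 30, 268], [316, 172, 28, 26, 307]]
30 [[234, 147, 40, 45, 1111], [305, 160, 34, 33, 315], [315, 172, 29, 27, 339]]
36 [[234, 147, 42, 53, 1315], [346, 154, 18, 61, 257], [305, 159, 43, 43, 842]]
42 [[71, 85, 24, 61, 134], [218, 142, 77, 63, 1723], [288, 153, 77, 62, 528], [305, 159, 43, 44, 1105]]
side 30 []
side 40 [[68, 133, 20, 16, 85], [17, 155, 37, 33, 217]]
side 50 [[231, 138, 21, 23, 296]]
short [240. 252. 137. 151.]
long [235. 248. 141. 162.]
```

Both sleeves match upright outlines within 2 px, the cup region is unchanged, and the arm is clear. Handing in.

```bash
python3 -c "
from cell import arm
print(arm.finish_job())"
```

```text
the job is handed in; nothing more can be done
None
```

The job is handed in at about 31 s with all five parts put away as asked and the screw cup left alone; hand-in returned no verdict, my checks showed everything in place, and I viewed 15 pictures, one over the 14 allowed.

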